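Packing bench kit back into its rests

TASK

Put the packing bench back in order: stand the large check weight, the small check weight and the kitchen timer (the one among the rests, not the one at the back of the worktop) each upright in the wooden rest whose pocket matches it, and set the upper of the two nested steel sauce pans, upright, in the rest that fits its foot. Leave the lower pan standing where it is, and do not let it be dragged up with the upper one. Each piece must sit flat on the floor of its own pocket; either way round will do.

Things in the scene. Friction and masses are not known exactly. Their poses are not given: they have to be found in the camera images.
- weight_large_center (a point): Centre (26 mm above its underside) of the larger of two grey metal check weights: upright round body 43 mm across with a knob on top, 52 mm high, about 0.5 kg. z is up, along its axis.
- weight_small_center (a point): Centre (20 mm above its underside) of the smaller check weight: the same form, 32 mm across, 40 mm high, about 0.2 kg. z is up, along its axis.
- timer_center (a point): Centre (33 mm above its underside) of a white kitchen timer that stands on its edge: 21 mm thick (its x), 68 mm wide (its y), 66 mm high, about 60 g. Grip it across its thickness. It stands among the rests; the like timer at the very back, beside the tape dispenser, is not meant.
- pan_upper_center (a point): Upper of two nested steel pans, 60 (x) x 90 (y) x 46 mm, 0.12 kg; foot 40 x 70. Point: its centre, 23 mm above its foot. Only its 16 mm upright collar shows (from 7 to 23 mm above this point); it rests on the rim of the lower pan, whose equally wide collar begins right beneath. Grip the collar across the 60 mm (x), fingertips above its lower edge. Lifts off freely, straight up.
- pan_lower_center (a point): Lower of the two nested steel pans, the same form and size (60 x 90 x 46 mm) but with a flat lug 32 mm wide that juts 11 mm from the rim at each short end; loose; it stands on the worktop and stays there. Point: its centre, 23 mm above its foot; axes parallel to the upper pan's.
- rest_large: Fixed light wooden block, 8 mm high, with a round pocket, lined with black rubber, 4 mm deep in its top (pocket floor 4 mm above the worktop, lip all round 4 mm above that floor). Pocket 59 mm across, block 78 x 78 mm: for the large check weight. Origin: centre of its underside.
- rest_small: Fixed light wooden block, 8 mm high, with a round pocket, lined with black rubber, 4 mm deep in its top (pocket floor 4 mm above the worktop, lip all round 4 mm above that floor). Pocket 46 mm across, block 62 x 62 mm: for the small check weight. Origin: centre of its underside.
- rest_timer: Fixed light wooden block, 8 mm high, with a narrow rectangular pocket, lined with black rubber, 4 mm deep in its top (pocket floor 4 mm above the worktop, lip all round 4 mm above that floor). Pocket 37 (x) x 84 (y) mm, block 53 x 100 mm: for the timer, its wide side (y) along the pocket's long side (y). Origin: centre of its underside.
- rest_pan: Fixed light wooden block, 8 mm high, with a wide rectangular pocket, lined with black rubber, 4 mm deep in its top (pocket floor 4 mm above the worktop, lip all round 4 mm above that floor). Pocket 56 (x) x 86 (y) mm, block 72 x 102 mm: for the foot of the sauce pan, its long side (y) along the pocket's long side (y). Origin: centre of its underside.

How it is judged:
At the end, for the whole second after the job is handed in: Both weights, timer and upper pan stand upright (0.08 rad) and flat on the pocket floor of their own rests (height within 3 mm), within 13 mm of centre, timer and pan in line within 0.3 rad, released and at rest; the lower pan stands upright within 20 mm of where it was (horizontal distance between weight_large_center and rest_large below 0.013 m and z of weight_large_center in the frame of rest_large between 0.026 and 0.033 m and angle between each of weight_large_center, weight_small_center, timer_center, pan_upper_center, pan_lower_center's own z axis and vertical below 0.08 rad and linear speed of each of weight_large, weight_small, timer, pan_upper, pan_lower below 0.02 m/s and angular speed of each of weight_large, weight_small, timer, pan_upper below 0.2 rad/s and horizontal distance between weight_small_center and rest_small below 0.013 m and z of weight_small_center in the frame of rest_small between 0.02 and 0.027 m and horizontal distance between timer_center and rest_timer below 0.013 m and z of timer_center in the frame of rest_timer between 0.033 and 0.04 m and angle between the y axis of timer_center and the y axis of rest_timer, either way round below 0.3 rad and horizontal distance between pan_upper_center and rest_pan below 0.013 m and z of pan_upper_center in the frame of rest_pan between 0.023 and 0.03 m and angle between the y axis of pan_upper_center and the y axis of rest_pan, either way round below 0.3 rad and distance of pan_lower_center from where it was at the start of the episode below 0.02 m); the robot touches nothing.
It fails at once if the lower pan is dragged or lifted away from where it stood (distance of pan_lower_center from where it was at the start of the episode above 0.02 m).
It also fails if it takes over 112 s, if anything falls off the work surface, if the arm or the gripper's body presses on something with over 40 N, if the wrist force passes 120 N, or if a joint passes its speed limit or range.

ROBOT

A 6-joint arm with a two-finger parallel gripper is mounted at the origin on a cart in front of the work surface, level with it; the furniture and walls round the work are solid. World frame = base frame: x ahead of the robot, y to its left, z up, the work surface at z = 0. Lengths are in m, angles in rad, forces in N, time in s.
With the tool pointing down it reaches from about 0.25 to 0.725 m from the base axis. Payload 4 kg.
Tool frame: the origin (TCP) lies where the fingers leave the gripper's body, on its centre line; the fingertips stand 73 mm ahead of it and the grasp point (between the pads) lies 54 mm ahead of it (bot.tips_ahead is the z of the fingertips in the tool frame, in m); z points along the fingers, y is the direction in which the jaws open and shut (so a half turn about z gives the same grasp; the last joint's range is limited). The gripper opens to 85 mm and grips with 20 to 120 N. Pads are 22 mm wide; open, the fingers measure 114 mm over their backs; the gripper's body (76 mm by 85 mm) begins 54 mm behind the grasp point. The pads swing forward as they close: fully open they stand 13 mm farther back than shut.
Start: joints at [1.192, 0.241, 0.005, 1.335, 0, 1.571], TCP at [0.185, 0.465, 0.304] pointing down, gripper open.
Joint ranges: [-2.72, 2.72], [-1.05, 1.87], [-1.09, 1.28], [-1.99, 2.15], [-1.42, 1.44], [-3.14, 3.14]. Speed limits (rad/s): [2.79, 2.79, 3.14, 3.14, 3.14, 3.14].

INTERFACE

Orientations are given as a unit quaternion [x, y, z, w].
In Python, from workcell import readout, camera, get_calibration, order, bot gives the robot as it stands.
- The arm moves only by the tool send_rows, never from a script. Its argument "moves" is a list of rows, each a list of 3 entries, a list of its own where there are three numbers: the shift along the tool's x, y, z in mm, then the turn, a rotation vector about the tool's x, y, z in rad, then the finger opening in mm, from 0 to 85.4. In form: [[[dx, dy, dz], [ax, ay, az], grip], ...]. A call has 1 to 12 rows; each row is the pose to reach, as a shift and turn from the pose measured when the call began, along the tool's axes at that moment; what a row does not reach only later rows make up. A row lasts 1/12 s, in which the tool goes at most 41.7 mm and 7.16 degrees, less where a joint would pass 70% of its speed; a pose out of reach is approached as far as the arm can. A call with a gripper value outside its range is refused whole. The fingers move at their own pace and stop on an object; the grip force is fixed at half the most. Time passes only in rows, so rows that repeat a pose let the fingers close. It gives the time, the measured TCP pose, the force and the opening at its end, in the units of the state.
- readout.get_obs(): the state, without advancing time (a new reading comes with each control period).
- camera(name): name is "scene" or "top"; returns the picture (420x560x3 uint8, red, green, blue); there is no depth.
- get_calibration(name): a dict with "fx", "fy", "cx", "cy" (pixels), "k1" (the pictures are not rectified: a ray, as slopes to the right and down, at radius r is drawn at 1 + k1 r^2 times it, then the intrinsics apply), "R" (3x3) and "t" (3): a world point X has camera coordinates R X + t. Camera axes: x right, y down, z forward; pixel columns grow to the right and rows downward; lengths in m; the calibration is good to about 2 mm. A picture is of the moment at which its call begins. get_calibration takes no time and is no camera call.
- order.job_done(): hands the job in, once; it reports no verdict.
The state is a dict: "clock": time; "joint_pos": joint angles; "joint_vel": joint speeds; "tau": joint torques, N m; "eef_pos": TCP position; "tool_rot": TCP orientation; "ft_force": force on the tool from outside, world axes, zero at the start; "ft_torque": the same for the moment, N m; "grip_width": finger opening in m.
Only numpy, scipy, OpenCV 4.12 (cv2) and the standard library are available. Lean on these libraries where they do the work, as an engineer would, in place of code of your own. Each camera call takes 0.05 s, during which the arm holds its last target. There are 200 camera calls.

## Working session

There is one attempt and no reset: what is moved stays moved. The work goes in short steps, Python scripts to look and compute and a tool call to move; the robot and the scene stay as the last step left them, time stands still between calls to the robot, and variables do not carry over. Pictures are saved under pics/ and viewed, about 12 in all and at most 16, crops included, and the job is handed in when it is done.

Besides the shell and the picture viewer there is one more tool, called after "Call:" as name(argument=value, ...) on one line, values as JSON. send_rows: Moves the arm, as the interface text tells. Its arguments: {"type":"object","properties":{"moves":{"type":"array","items":{"type":"array"}}},"required":["moves"]}

```bash
mkdir -p pics; ls; python3 - <<'E'
from workcell import readout,camera,get_calibration
import cv2
for n in("scene","top"):
    cv2.imwrite(f"pics/{n}0.png",cv2.resize(camera(n)[:,:,::-1],(800,600),interpolation=cv2.INTER_CUBIC))
    print(n,get_calibration(n))
print(readout.get_obs())
E
```

```text
pics
scene {'fx': 454.071802074502, 'fy': 454.071802074502, 'cx': 282.51269242490145, 'cy': 213.06874900432732, 'k1': -0.07268472730457104, 'R': array([[ 0.73015664, -0.68289493, -0.02293019],
       [-0.34160053, -0.33576656, -0.87782111],
       [ 0.59176039,  0.64877988, -0.47843945]]), 't': array([-0.4101389 ,  0.23529058,  0.73697687])}
top {'fx': 546.0436572640234, 'fy': 546.0436572640234, 'cx': 281.7003282616802, 'cy': 213.5099784376941, 'k1': -0.21564856758056167, 'R': array([[ 0.0067383 , -0.99992727, -0.01000219],
       [-0.9886602 , -0.00516112, -0.1500812 ],
       [ 0.15001867,  0.01090006, -0.98862308]]), 't': array([-0.05857135,  0.53415791,  1.16314157])}
{'clock': 0.1, 'joint_pos': array([1.19200830e+00, 2.41301060e-01, 3.86344233e-03, 1.33517972e+00,
       2.12596261e-05, 1.57080846e+00]), 'joint_vel': array([-0.00132446, -0.00182894,  0.00335364,  0.00078974, -0.00022647,
       -0.00130622]), 'tau': array([-2.61394780e-04, -3.73136687e+01,  2.53010702e+01,  1.08293595e-02,
       -2.65706927e-05, -4.90878485e-07]), 'eef_pos': array([0.18473645, 0.46416579, 0.30312183]), 'tool_rot': array([ 1.88269668e-01,  9.82116950e-01, -8.92224078e-04, -1.81849501e-04]), 'ft_force': array([-0.17448617, -0.05096102, -0.0816275 ]), 'ft_torque': array([ 0.02892586,  0.02360124, -0.01786726]), 'grip_width': 0.08503073872785208}
```

View pics/scene0.png

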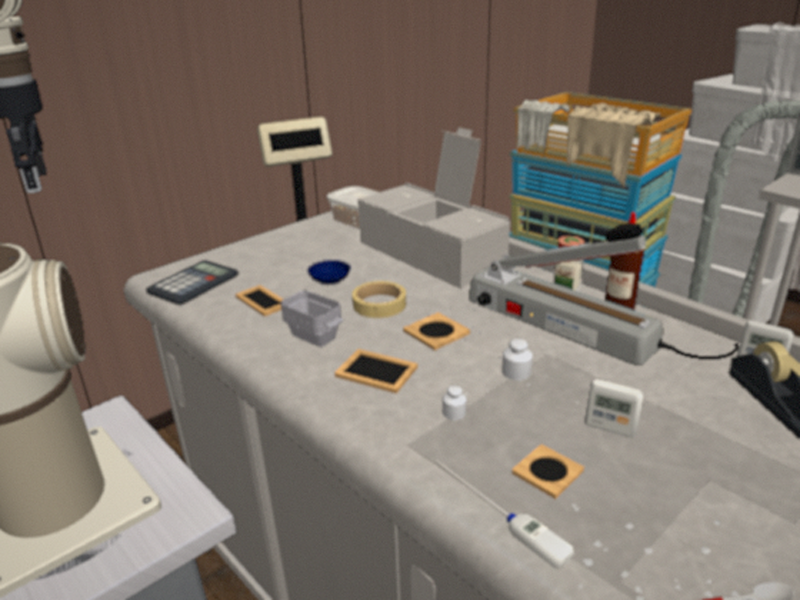

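View pics/top0.png

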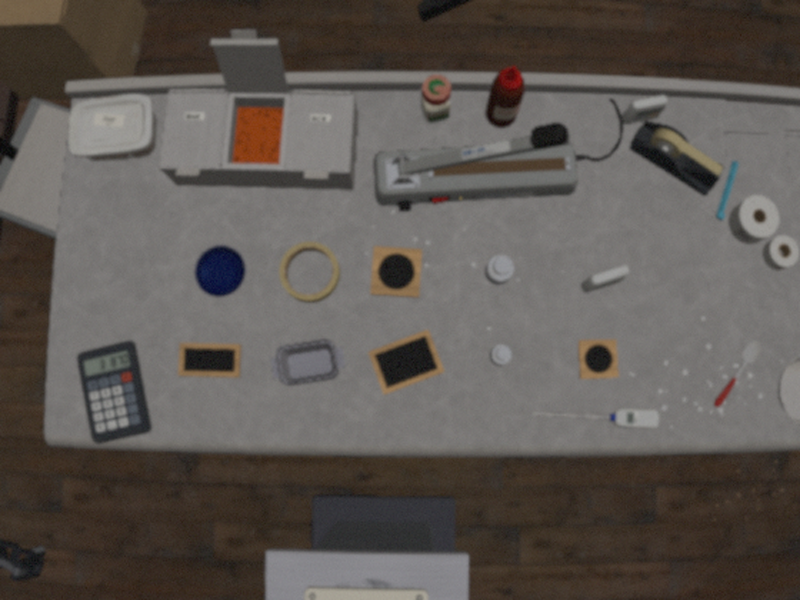

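```bash
cat > h.py <<'E'
import numpy as np, cv2
from workcell import readout,camera,get_calibration
def ray(cam,uv):
    c=get_calibration(cam); K=np.array([[c['fx'],0,c['cx']],[0,c['fy'],c['cy']],[0,0,1]])
    p=cv2.undistortPoints(np.float64(uv).reshape(-1,1,2),K,np.array([c['k1'],0,0,0,0.]))[:,0]
    R=np.array(c['R']);t=np.array(c['t'])
    return -R.T@t, np.c_[p,np.ones(len(p))]@R
def plane(cam,uv,z):
    o,d=ray(cam,uv); return (o+d*((z-o[2])/d[:,2])[:,None])[:,:2]
def proj(cam,X):
    c=get_calibration(cam); K=np.array([[c['fx'],0,c['cx']],[0,c['fy'],c['cy']],[0,0,1]])
    return cv2.projectPoints(np.float64(X).reshape(-1,1,3),cv2.Rodrigues(np.array(c['R']))[0],np.array(c['t']),K,np.array([c['k1'],0,0,0,0.]))[0][:,0]
def rect(xy):
    c,s,a=cv2.minAreaRect(np.float32(np.array(xy)*1000)); 
    a=a if s[1]>=s[0] else a+90   # angle of short side; long axis = a+90
    return np.round(c,1),np.round(sorted(s),1),round(((a+90)+90)%180-90,1)
def blobs(m,amin=60):
    cs,_=cv2.findContours(m.astype(np.uint8)*255,cv2.RETR_EXTERNAL,cv2.CHAIN_APPROX_NONE)
    return [c[:,0].astype(float) for c in cs if cv2.contourArea(c)>amin]
E
python3 - <<'E'
from h import *
im=camera("top"); np.save("top0.npy",im)
hsv=cv2.cvtColor(im,cv2.COLOR_RGB2HSV)
m=(hsv[...,0]>8)&(hsv[...,0]<24)&(hsv[...,1]>100)&(hsv[...,2]>110)
for c in blobs(m):
    if 150<c[:,1].mean()<300: print("wood",c.mean(0).round(), *rect(plane("top",c,.008)))
dark=hsv[...,2]<50
for c in blobs(dark):
    if 150<c[:,1].mean()<300: print("dark",c.mean(0).round(), *rect(plane("top",c,.006)))
print(im[188,352],im[248,352],im[192,425],im[253,215],im[210,380])
g=cv2.cvtColor(im,cv2.COLOR_RGB2BGR)
a=cv2.resize(g[225:285,180:250],None,fx=5.6,fy=5.6,interpolation=cv2.INTER_CUBIC)
b=cv2.resize(g[170:230,395:455],None,fx=5.6,fy=5.6,interpolation=cv2.INTER_CUBIC)
s=cv2.cvtColor(camera("scene"),cv2.COLOR_RGB2BGR)
c=cv2.resize(s[195:250,185:255],None,fx=5.6,fy=5.6,interpolation=cv2.INTER_CUBIC)
H=336
a,b,c=[cv2.copyMakeBorder(x,0,H-x.shape[0],0,0,cv2.BORDER_CONSTANT) for x in (a,b,c)]
d=cv2.resize(g[170:260,330:365],None,fx=3,fy=3,interpolation=cv2.INTER_CUBIC)
cv2.imwrite("pics/c1.png",np.vstack([np.hstack([a,b]),np.hstack([c,cv2.copyMakeBorder(d,0,H-d.shape[0],0,336-d.shape[1],cv2.BORDER_CONSTANT)])])[:600])
E
```

```text
wood [146. 252.] [449.6 253.3] [47.7 96.1] 88.8
wood [418. 251.] [ 455.  -365.6] [54.7 57.7] -90.0
wood [284. 253.] [450.1 -60.5] [67.3 96.8] -68.8
wood [277. 190.] [594.2 -43.6] [72.8 74. ] -3.2
dark [146. 252.] [450.4 254.3] [29.8 75.9] -89.3
dark [419. 251.] [ 455.2 -366.3] [35.  36.7] -1.2
dark [ 94. 272.] [402.3 383.7] [ 41.7 145.3] 10.8
dark [284. 253.] [450.7 -60.5] [49.3 79.5] -69.1
dark [277. 190.] [595.1 -43.9] [48.9 50.3] -89.7
[146 145 149] [145 147 151] [156 156 154] [116 114 120] [122 118 117]
```

View pics/c1.png

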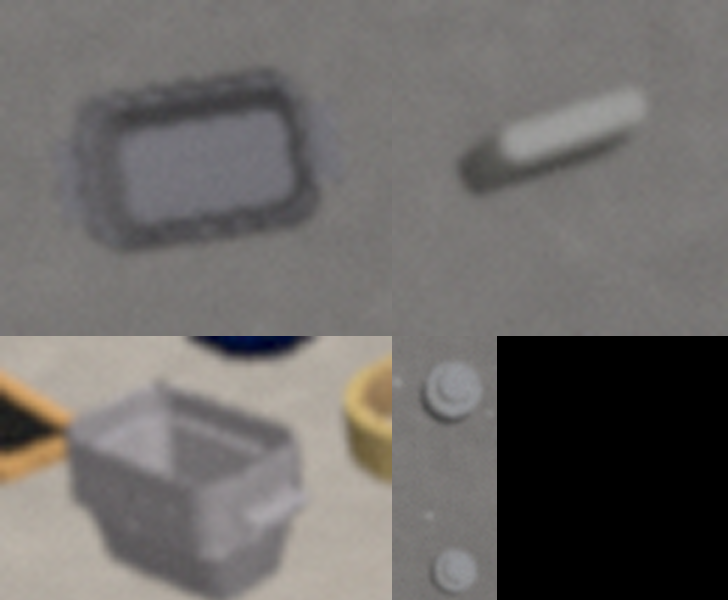

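```bash
python3 - <<'E'
from h import *
im=np.mean([camera("top") for _ in range(4)],0).astype(np.uint8)
sub=cv2.resize(im,None,fx=4,fy=4,interpolation=cv2.INTER_CUBIC)
hsv=cv2.cvtColor(cv2.GaussianBlur(sub,(0,0),2),cv2.COLOR_RGB2HSV).astype(int)
V=hsv[...,2];S=hsv[...,1]
def near(m,uv,r,amin=300):
    k=np.zeros(m.shape,bool); u,v=uv; k[4*(v-r):4*(v+r),4*(u-r):4*(u+r)]=1
    return [(c+.5)/4-.5 for c in blobs(m&k,amin)]
g=V-np.median(V[4*180:4*250,4*300:4*400])
for n,uv,r,zs in(("L",(350,188),18,(.04,.052)),("S",(351,248),18,(.03,.04)),("T",(425,193),22,(.066,))):
  for th in (12,20):
    for c in near(g>th,uv,r):
      for z in zs:
        p=plane("top",c,z); (e,rad)=cv2.minEnclosingCircle(np.float32(p*1000)); print(n,th,z,np.round(e,1),round(rad*2,1),*rect(p))
for th in(-12,-18):
  for c in near(g<th,(215,253),28):
    print("pan",th,*rect(plane("top",c,.06)))
# tint
b=sub.astype(int); bl=cv2.GaussianBlur((b[...,2]-b[...,0]).astype(np.float32),(0,0),3)
for th in(3,5):
  for c in near(bl>th,(215,253),28):
    print("tint",th,*rect(plane("top",c,.055)))
E
```

```text
L 12 0.04 [ 595.7 -208. ] 40.6 [ 595.6 -208.1] [38.4 38.7] 14.1
L 12 0.052 [ 593.3 -206.6] 40.2 [ 593.1 -206.6] [38.1 38.3] 14.1
L 20 0.04 [ 595.3 -207.8] 37.7 [ 595.5 -209.2] [33.6 35.1] 19.1
L 20 0.052 [ 592.9 -206.4] 37.4 [ 593.  -207.7] [33.3 34.7] 19.1
S 12 0.03 [ 461.5 -209.4] 29.5 [ 460.9 -209.3] [27.2 28.3] 0.1
S 12 0.04 [ 460.6 -208.2] 29.3 [ 460.  -208.2] [27. 28.] 0.1
S 20 0.03 [ 461.8 -210.2] 26.3 [ 461.6 -211.9] [18.9 24.4] 3.3
S 20 0.04 [ 460.9 -209. ] 26.1 [ 460.7 -210.7] [18.8 24.2] 3.3
T 12 0.066 [ 581.5 -375.5] 60.5 [ 581.6 -375.5] [14.2 60.5] -72.2
T 20 0.066 [ 580.9 -375.5] 58.0 [ 581.4 -375.3] [11.5 57.9] -71.5
pan -12 [444.   89.2] [65.9 94.5] -80.2
pan -18 [444.   88.9] [64.1 91.8] -80.0
tint 3 [436.4 135.7] [11.4 26.6] 9.0
tint 3 [441.8  84.8] [39.  67.1] -81.2
tint 3 [452.5  40.6] [11.  27.3] 9.7
tint 5 [442.   85.4] [32.  61.3] -81.7
```

```bash
cat >> h.py <<'E'
from scipy.spatial.transform import Rotation as Ro
def go(x,y,z,phi):
    "mm, deg: TCP target, tool down, jaw direction phi -> shift/turn in tool axes"
    s=readout.get_obs(); R=Ro.from_quat(s['tool_rot']); a=np.radians(phi)
    best=None
    for k in(0,np.pi):
        ty=np.array([np.cos(a+k),np.sin(a+k),0]);tz=np.array([0,0,-1.]);T=Ro.from_matrix(np.c_[np.cross(ty,tz),ty,tz])
        r=(R.inv()*T).as_rotvec()
        if best is None or np.linalg.norm(r)<np.linalg.norm(best): best=r
    d=R.inv().apply(np.array([x,y,z])-1000*s['eef_pos'])
    print("shift",d.round(1),"turn",best.round(3),"| t",round(s['clock'],2),"F",s['ft_force'].round(1),"w",round(s['grip_width']*1000,1),"q",s['joint_pos'].round(2))
E
python3 - <<'E'
from h import *
from workcell import bot
print([a for a in dir(bot) if a[0]!='_'],bot.tips_ahead)
go(444,88.8,200,9.6)
E
```

```text
['Unreachable', 'tips_ahead'] 0.0726
shift [-379.7 -253.2  103.8] turn [-0.     0.     1.024] | t 0.4 F [-0.7  0.2 -0.2] w 85.5 q [1.19 0.24 0.   1.34 0.   1.57]
```

Call:
send_rows(moves=[[[-35,-23,10],[0,0,0.09],85],[[-70,-46,20],[0,0,0.19],85],[[-105,-70,29],[0,0,0.28],85],[[-140,-94,38],[0,0,0.38],85],[[-175,-117,48],[0,0,0.47],85],[[-210,-140,58],[0,0,0.57],85],[[-245,-163,67],[0,0,0.66],85],[[-280,-187,77],[0,0,0.76],85],[[-315,-210,86],[0,0,0.85],85],[[-350,-233,96],[0,0,0.95],85],[[-380,-253,104],[0,0,1.024],85],[[-380,-253,104],[0,0,1.024],85]])

```text
clock: 1.4
eef_pos: [0.4466, 0.0846, 0.1989]
tool_rot: [0.648, 0.761, -0.001, 0.001]
ft_force: [-0.3, 0.0, 0.4]
grip_width: 0.0848
```

```bash
python3 - <<'E'
from h import *
go(444,88.8,126,9.6)
s=camera("scene");t=camera("top")
X=np.array([[.444,.0888,.2-.0726]]); print(proj("scene",X),proj("top",X))
u,v=proj("scene",X)[0].astype(int)
a=cv2.resize(s[v-70:v+70,u-60:u+60],(480,560),interpolation=cv2.INTER_CUBIC)
cv2.imwrite("pics/p2.png",a[:,:,::-1]); print(u,v)
E
```

```text
shift [ 4.7 -1.9 72.9] turn [ 0.     0.002 -0.008] | t 1.4 F [-0.3  0.   0.4] w 84.8 q [ 0.19  0.23 -0.3   1.04 -0.    1.6 ]
[[214.50508576 186.6727068 ]] [[210.05501287 250.70528038]]
214 186
```

View pics/p2.png

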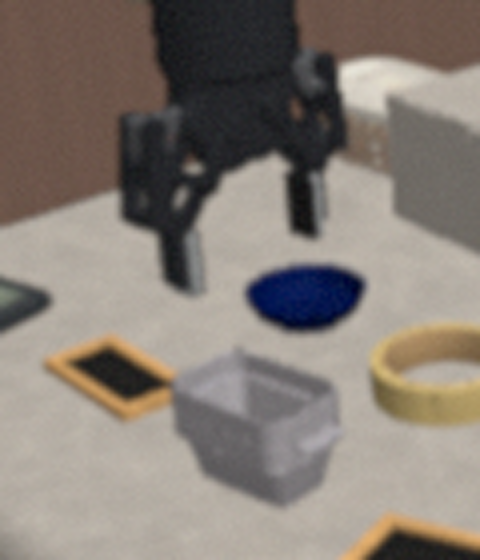

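Call:
send_rows(moves=[[[5,-2,20],[0,0,-0.008],85],[[5,-2,45],[0,0,-0.008],85],[[5,-2,65],[0,0,-0.008],85],[[5,-2,80],[0,0,-0.008],85],[[5,-2,81],[0,0,-0.008],85],[[5,-2,81],[0,0,-0.008],85]])

```text
clock: 2.0
eef_pos: [0.441, 0.0927, 0.118]
tool_rot: [0.643, 0.766, -0.001, -0.001]
ft_force: [0.4, 0.8, 0.0]
grip_width: 0.0848
```

```bash
python3 - <<'E'
from h import *
go(444,88.8,117.5,9.6)
s=camera("scene")
a=cv2.resize(s[150:260,160:260],(540,594),interpolation=cv2.INTER_CUBIC)
cv2.imwrite("pics/p3.png",a[:,:,::-1])
E
```

```text
shift [-4.4  2.3  0.5] turn [-0.003 -0.     0.007] | t 2.0 F [0.4 0.8 0. ] w 84.8 q [ 0.21  0.32 -0.42  0.83  0.    1.6 ]
```

View pics/p3.png

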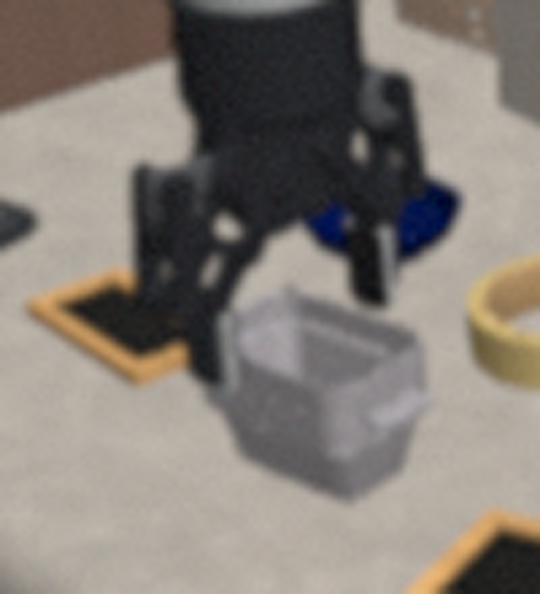

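Call:
send_rows(moves=[[[-4,2,0],[0,0,0],80],[[-4,2,0],[0,0,0],72],[[-4,2,0],[0,0,0],68],[[-4,2,0],[0,0,0],65],[[-4,2,0],[0,0,0],62],[[-4,2,0],[0,0,0],58],[[-4,2,0],[0,0,0],52],[[-4,2,0],[0,0,0],45],[[-4,2,0],[0,0,0],45],[[-4,2,0],[0,0,0],45]])

```text
clock: 2.88
eef_pos: [0.4449, 0.0891, 0.1198]
tool_rot: [0.643, 0.766, 0.0, -0.0]
ft_force: [-1.1, 0.4, 6.4]
grip_width: 0.0584
```

```bash
python3 - <<'E'
from h import *
go(444,88.8,117.5,9.6)
s=camera("scene")
a=cv2.resize(s[150:260,160:260],(540,594),interpolation=cv2.INTER_CUBIC)
cv2.imwrite("pics/p4.png",a[:,:,::-1])
E
```

```text
shift [-0.2 -1.   2.3] turn [ 0.    -0.     0.006] | t 2.88 F [-1.1  0.4  6.4] w 58.4 q [ 0.2   0.33 -0.41  0.84  0.    1.59]
```

View pics/p4.png

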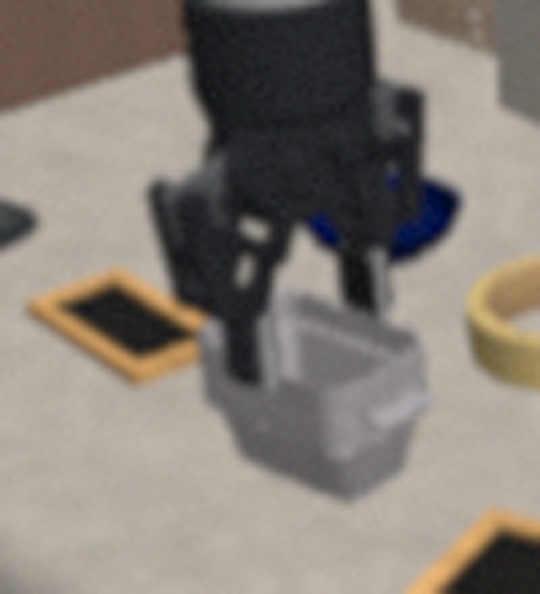

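```bash
python3 - <<'E'
from h import *
s=readout.get_obs();R=Ro.from_quat(s['tool_rot']).as_matrix();p=s['eef_pos']
for off in(29.2,37):
 for sx in(-11,11):
  for z in(46,53):
   for sg in(-1,1):
    X=p+R@np.array([sx,sg*off,0])/1000;X[2]=z/1000
    uv=proj("scene",X)[0]; print(off*sg,sx,z,((uv-[160,150])*5.4).round())
for z in(46,62):
  for a in(-45,45):
    print("pan corner",z,((proj("scene",np.r_[(p+R@np.array([a,-30,0])/1000)[:2],z/1000])[0]-[160,150])*5.4).round(),((proj("scene",np.r_[(p+R@np.array([a,30,0])/1000)[:2],z/1000])[0]-[160,150])*5.4).round())
E
```

```text
-29.2 -11 46 [284. 407.]
29.2 -11 46 [380. 351.]
-29.2 -11 53 [282. 393.]
29.2 -11 53 [378. 337.]
-29.2 11 46 [246. 392.]
29.2 11 46 [342. 337.]
-29.2 11 53 [244. 378.]
29.2 11 53 [341. 323.]
-37 -11 46 [270. 415.]
37 -11 46 [392. 344.]
-37 -11 53 [268. 400.]
37 -11 53 [391. 330.]
-37 11 46 [233. 400.]
37 11 46 [355. 330.]
-37 11 53 [231. 385.]
37 11 53 [353. 316.]
pan corner 46 [342. 432.] [440. 372.]
pan corner 46 [188. 370.] [288. 316.]
pan corner 62 [339. 398.] [438. 339.]
pan corner 62 [184. 337.] [284. 283.]
```

Call:
send_rows(moves=[[[0,0,-3],[0,0,0],45],[[0,0,-6],[0,0,0],45],[[0,0,-9],[0,0,0],45],[[0,0,-13],[0,0,0],45],[[0,0,-13],[0,0,0],45]])

```text
clock: 3.35
eef_pos: [0.4453, 0.0892, 0.1335]
tool_rot: [0.643, 0.766, 0.001, 0.0]
ft_force: [-0.3, 0.1, -1.1]
grip_width: 0.0584
```

```bash
python3 - <<'E'
from h import *
go(444,88.8,160,9.6)
s=camera("scene")
a=cv2.resize(s[150:260,160:260],(540,594),interpolation=cv2.INTER_CUBIC)
cv2.imwrite("pics/p5.png",a[:,:,::-1])
E
```

```text
shift [ -0.1  -1.3 -26.5] turn [ 0.001 -0.     0.006] | t 3.35 F [-0.3  0.1 -1.1] w 58.4 q [ 0.2   0.31 -0.39  0.87  0.    1.59]
```

View pics/p5.png

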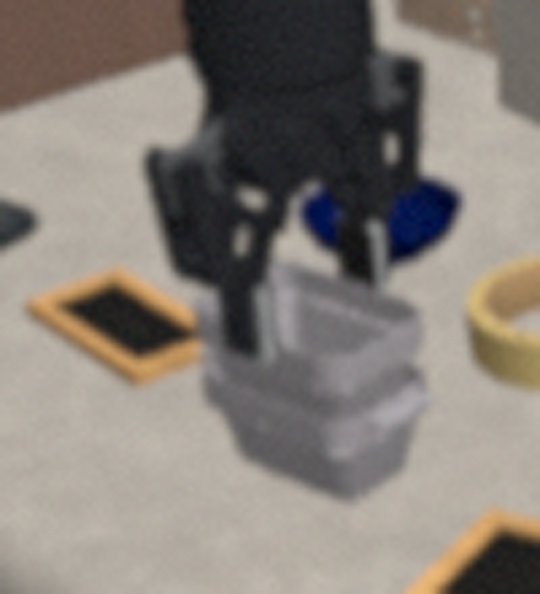

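```bash
python3 - <<'E'
from h import *
go(450.3,-60.5,185,21)
E
```

```text
shift [-148.3  -20.8  -51.9] turn [ 0.001 -0.    -0.193] | t 3.4 F [-0.4  0.5 -1.7] w 58.1 q [ 0.2   0.31 -0.39  0.87  0.    1.59]
```

Call:
send_rows(moves=[[[0,0,-15],[0,0,0],45],[[0,0,-35],[0,0,0],45],[[0,0,-52],[0,0,0],45],[[-15,-2,-56],[0,0,-0.02],45],[[-40,-6,-56],[0,0,-0.05],45],[[-65,-9,-56],[0,0,-0.09],45],[[-90,-13,-56],[0,0,-0.12],45],[[-115,-16,-55],[0,0,-0.15],45],[[-135,-19,-53],[0,0,-0.18],45],[[-148,-21,-52],[0,0,-0.193],45],[[-148,-21,-52],[0,0,-0.193],45],[[-148,-21,-52],[0,0,-0.193],45]])

```text
clock: 4.4
eef_pos: [0.4498, -0.0607, 0.1848]
tool_rot: [0.567, 0.824, 0.0, -0.0]
ft_force: [-0.9, 0.8, -1.1]
grip_width: 0.0584
```

```bash
python3 - <<'E'
from h import *
go(450.3,-60.5,108,21)
E
```

```text
shift [-0.1  0.5 76.8] turn [ 0.    -0.001 -0.002] | t 4.4 F [-0.9  0.8 -1.1] w 58.4 q [-0.13  0.24 -0.32  1.01  0.    1.07]
```

Call:
send_rows(moves=[[[0,0,15],[0,0,0],45],[[0,0,35],[0,0,0],45],[[0,0,55],[0,0,0],45],[[0,0,67],[0,0,0],45],[[0,0,72],[0,0,0],45],[[0,0,74],[0,0,0],45],[[0,0,76],[0,0,0],45],[[0,0,77],[0,0,0],45],[[0,0,77],[0,0,0],45]])

```text
clock: 5.15
eef_pos: [0.4505, -0.0605, 0.1085]
tool_rot: [0.567, 0.824, 0.001, 0.0]
ft_force: [-0.9, 0.1, -1.9]
grip_width: 0.0582
```

Call:
send_rows(moves=[[[0,0,1],[0,0,0],45],[[0,0,1.5],[0,0,0],45],[[0,0,2],[0,0,0],45],[[0,0,2],[0,0,0],45]])

```text
clock: 5.48
eef_pos: [0.4511, -0.0605, 0.1078]
tool_rot: [0.567, 0.824, 0.001, 0.001]
ft_force: [-1.4, 1.0, 7.0]
grip_width: 0.0584
```

Contact (7 N up). Release and rise.

Call:
send_rows(moves=[[[0,0,0],[0,0,0],62],[[0,0,0],[0,0,0],70],[[0,0,0],[0,0,0],80],[[0,0,0],[0,0,0],85],[[0,0,-15],[0,0,0],85],[[0,0,-40],[0,0,0],85],[[0,0,-70],[0,0,0],85],[[0,0,-85],[0,0,0],85],[[0,0,-85],[0,0,0],85],[[0,0,-85],[0,0,0],85]])

```text
clock: 6.32
eef_pos: [0.4514, -0.0607, 0.1935]
tool_rot: [0.567, 0.824, 0.002, 0.002]
ft_force: [-0.7, 0.3, -0.3]
grip_width: 0.0849
```

```bash
python3 - <<'E'
from h import *
go(595,-208,180,21)
E
```

```text
shift [-188.9   81.5   14.3] turn [ 0.006  0.002 -0.002] | t 6.32 F [-0.7  0.3 -0.3] w 84.9 q [-0.13  0.23 -0.31  1.02  0.    1.07]
```

Call:
send_rows(moves=[[[-25,11,2],[0,0,0],85],[[-60,26,4],[0,0,0],85],[[-95,41,7],[0,0,0],85],[[-130,56,10],[0,0,0],85],[[-160,69,12],[0,0,0],85],[[-180,78,14],[0,0,0],85],[[-189,82,14],[0.006,0.002,0],85],[[-189,82,14],[0.006,0.002,0],85],[[-189,82,14],[0.006,0.002,0],85]])

```text
clock: 7.07
eef_pos: [0.5946, -0.2079, 0.1778]
tool_rot: [0.567, 0.824, -0.0, -0.002]
ft_force: [0.1, 0.5, 0.1]
grip_width: 0.0854
```

```bash
python3 - <<'E'
from h import *
go(595,-208,78,21)
s=camera("scene")
cv2.imwrite("pics/p6.png",cv2.resize(s[150:360,170:450],(800,600),interpolation=cv2.INTER_CUBIC)[:,:,::-1])
E
```

```text
shift [-0.6  0.7 99.8] turn [-0.003 -0.003 -0.002] | t 7.07 F [0.1 0.5 0.1] w 85.4 q [-0.34  0.57  0.17  1.18  0.    0.87]
```

View pics/p6.png

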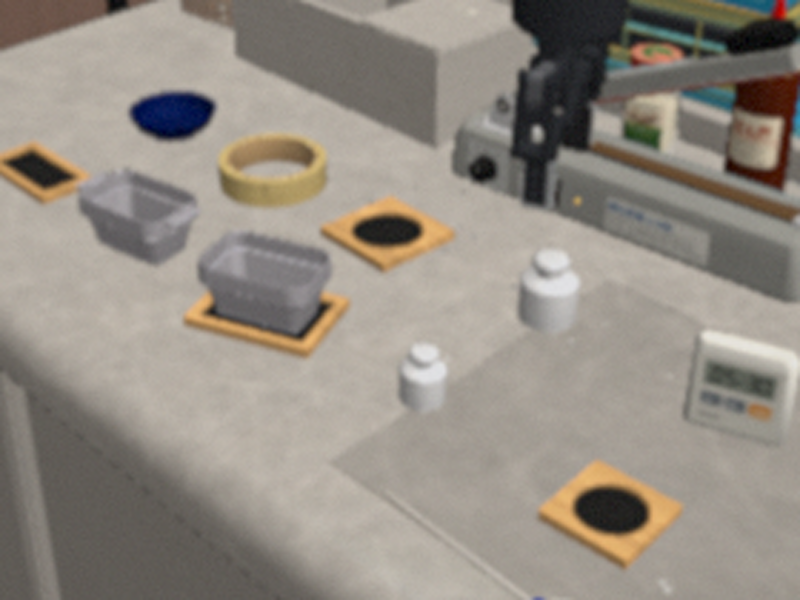

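Call:
send_rows(moves=[[[0,0,20],[0,0,0],85],[[0,0,45],[0,0,0],85],[[0,0,70],[0,0,0],85],[[0,0,88],[0,0,0],85],[[0,0,97],[0,0,0],85],[[0,0,100],[0,0,0],80],[[0,0,100],[0,0,0],65],[[0,0,100],[0,0,0],50],[[0,0,100],[0,0,0],42],[[0,0,100],[0,0,0],32],[[0,0,100],[0,0,0],30],[[0,0,100],[0,0,0],30]])

```text
clock: 8.12
eef_pos: [0.5954, -0.2075, 0.0808]
tool_rot: [0.567, 0.824, 0.0, -0.0]
ft_force: [-0.5, 0.8, 5.9]
grip_width: 0.0405
```

Call:
send_rows(moves=[[[0,0,0],[0,0,0],30],[[0,0,-5],[0,0,0],30],[[0,0,-15],[0,0,0],30],[[0,0,-30],[0,0,0],30],[[0,0,-50],[0,0,0],30],[[0,0,-60],[0,0,0],30],[[0,0,-60],[0,0,0],30],[[0,0,-60],[0,0,0],30]])

```text
clock: 8.78
eef_pos: [0.5957, -0.2077, 0.1414]
tool_rot: [0.567, 0.824, 0.001, 0.001]
ft_force: [0.4, 0.5, -3.0]
grip_width: 0.0407
```

```bash
python3 - <<'E'
from h import *
go(594.6,-43.7,140,21)
s=camera("scene")
cv2.imwrite("pics/p7.png",cv2.resize(s[150:290,300:440],(560,560),interpolation=cv2.INTER_CUBIC)[:,:,::-1])
E
```

```text
shift [153.6  57.5   1.4] turn [ 0.002  0.001 -0.001] | t 8.78 F [ 0.4  0.5 -3. ] w 40.7 q [-0.34  0.6   0.12  1.09  0.    0.87]
```

View pics/p7.png

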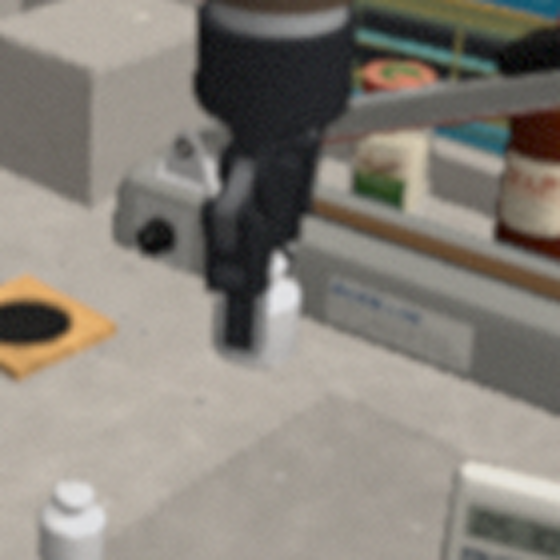

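Call:
send_rows(moves=[[[10,4,0],[0,0,0],30],[[30,11,0],[0,0,0],30],[[55,21,0],[0,0,0],30],[[80,30,0],[0,0,0],30],[[105,39,0],[0,0,0],30],[[130,49,0],[0,0,0],30],[[146,55,0],[0,0,0],30],[[154,57.5,1],[0,0,0],30],[[154,57.5,1],[0,0,0],30],[[154,57.5,1],[0,0,0],30]])

```text
clock: 9.67
eef_pos: [0.5931, -0.0428, 0.1385]
tool_rot: [0.567, 0.824, -0.001, -0.001]
ft_force: [-0.5, -1.1, -3.6]
grip_width: 0.0406
```

```bash
python3 - <<'E'
from h import *
go(594.6,-43.7,85,21)
E
```

```text
shift [-1.4  1.2 53.5] turn [-0.002 -0.001 -0.001] | t 9.67 F [-0.5 -1.1 -3.6] w 40.6 q [-0.07  0.54  0.01  1.04  0.    1.13]
```

Call:
send_rows(moves=[[[-1,1,10],[0,0,0],30],[[-1,1,25],[0,0,0],30],[[-1,1,38],[0,0,0],30],[[-1,1,46],[0,0,0],30],[[-1,1,50],[0,0,0],30],[[-1,1,52],[0,0,0],30],[[-1,1,53.5],[0,0,0],30],[[-1,1,54.5],[0,0,0],30],[[-1,1,54.5],[0,0,0],30]])

```text
clock: 10.42
eef_pos: [0.5948, -0.0436, 0.0848]
tool_rot: [0.567, 0.824, -0.0, -0.0]
ft_force: [-0.7, 0.5, -3.6]
grip_width: 0.0406
```

Call:
send_rows(moves=[[[0,0,1],[0,0,0],30],[[0,0,1.5],[0,0,0],30],[[0,0,2],[0,0,0],30],[[0,0,2],[0,0,0],30]])

```text
clock: 10.75
eef_pos: [0.5951, -0.0436, 0.0847]
tool_rot: [0.567, 0.824, 0.0, 0.0]
ft_force: [-3.6, 1.1, 6.4]
grip_width: 0.0409
```

Call:
send_rows(moves=[[[0,0,0],[0,0,0],46],[[0,0,0],[0,0,0],56],[[0,0,0],[0,0,0],70],[[0,0,-2],[0,0,0],85],[[0,0,-15],[0,0,0],85],[[0,0,-40],[0,0,0],85],[[0,0,-70],[0,0,0],85],[[0,0,-95],[0,0,0],85],[[0,0,-95],[0,0,0],85],[[0,0,-95],[0,0,0],85]])

```text
clock: 11.58
eef_pos: [0.5965, -0.0437, 0.182]
tool_rot: [0.567, 0.824, 0.002, 0.003]
ft_force: [-0.4, 0.6, -1.0]
grip_width: 0.085
```

```bash
python3 - <<'E'
from h import *
go(461,-209,180,21)
E
```

```text
shift [-105.9 -185.6    1.2] turn [ 0.005  0.003 -0.001] | t 11.58 F [-0.4  0.6 -1. ] w 85.0 q [-0.07  0.5   0.07  1.13 -0.    1.13]
```

Call:
send_rows(moves=[[[-10,-17,0],[0,0,0],85],[[-25,-45,0],[0,0,0],85],[[-43,-75,0],[0,0,0],85],[[-60,-105,0],[0,0,0],85],[[-77,-135,0],[0,0,0],85],[[-92,-162,0],[0,0,0],85],[[-102,-179,0],[0,0,0],85],[[-106,-186,1],[0.005,0.003,0],85],[[-106,-186,1],[0.005,0.003,0],85],[[-106,-186,1],[0.005,0.003,0],85]])

```text
clock: 12.42
eef_pos: [0.4606, -0.209, 0.1795]
tool_rot: [0.567, 0.824, 0.0, -0.001]
ft_force: [0.3, -0.6, -0.2]
grip_width: 0.0849
```

```bash
python3 - <<'E'
from h import *
go(461,-209,78,21)
s=camera("top")
cv2.imwrite("pics/p8.png",cv2.resize(s[150:285,180:390],(784,504),interpolation=cv2.INTER_CUBIC)[:,:,::-1])
E
```

```text
shift [ -0.3   0.3 101.5] turn [ 0.    -0.002 -0.001] | t 12.42 F [ 0.3 -0.6 -0.2] w 84.9 q [-0.43  0.34 -0.19  1.03  0.    0.78]
```

View pics/p8.png

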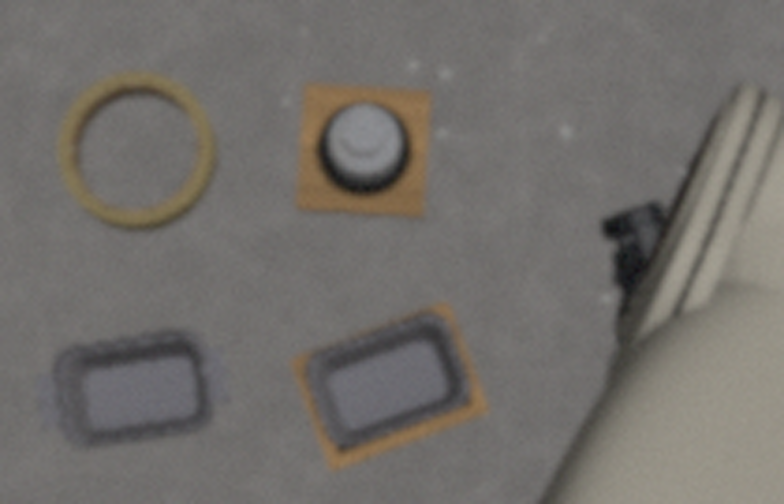

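Large weight at (363,148) sits inside its pocket; the upper pan is centred in its rest at (388,388), and the lower pan stays put. On to the small weight.

Call:
send_rows(moves=[[[0,0,20],[0,0,0],85],[[0,0,45],[0,0,0],85],[[0,0,70],[0,0,0],85],[[0,0,89],[0,0,0],80],[[0,0,98],[0,0,0],70],[[0,0,101],[0,0,0],60],[[0,0,101],[0,0,0],45],[[0,0,101],[0,0,0],35],[[0,0,101],[0,0,0],28],[[0,0,101],[0,0,0],20],[[0,0,101],[0,0,0],20],[[0,0,101],[0,0,0],20]])

```text
clock: 13.47
eef_pos: [0.4621, -0.2087, 0.08]
tool_rot: [0.566, 0.824, 0.001, 0.001]
ft_force: [0.3, 1.4, 6.4]
grip_width: 0.0298
```

Call:
send_rows(moves=[[[0,0,0],[0,0,0],20],[[0,0,0],[0,0,0],20],[[0,0,-5],[0,0,0],20],[[0,0,-15],[0,0,0],20],[[0,0,-30],[0,0,0],20],[[0,0,-50],[0,0,0],20],[[0,0,-60],[0,0,0],20],[[0,0,-60],[0,0,0],20],[[0,0,-60],[0,0,0],20]])

```text
clock: 14.22
eef_pos: [0.4624, -0.209, 0.1407]
tool_rot: [0.566, 0.824, 0.001, 0.002]
ft_force: [-0.6, -0.3, -1.4]
grip_width: 0.0294
```

```bash
python3 - <<'E'
from h import *
go(455,-366,140,1)
s=camera("scene")
cv2.imwrite("pics/p9.png",cv2.resize(s[200:340,260:400],(560,560),interpolation=cv2.INTER_CUBIC)[:,:,::-1])
E
```

```text
shift [-143.9  -63.1    0.7] turn [0.005 0.001 0.349] | t 14.22 F [-0.6 -0.3 -1.4] w 29.4 q [-0.43  0.39 -0.25  0.93  0.    0.78]
```

View pics/p9.png

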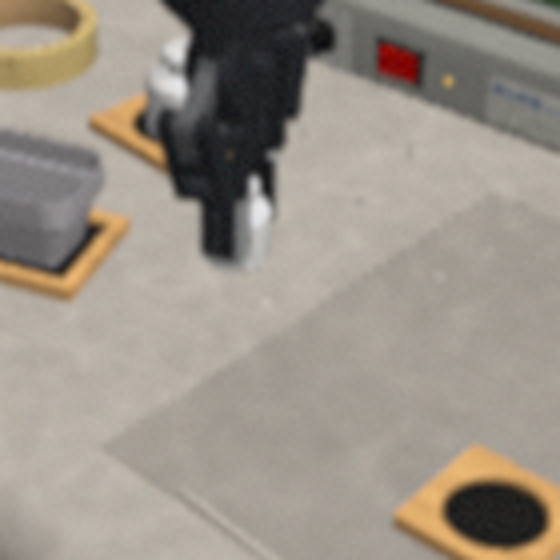

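Call:
send_rows(moves=[[[-10,-4,0],[0,0,0],20],[[-30,-13,0],[0,0,0],20],[[-55,-24,0],[0,0,0],20],[[-80,-35,0],[0,0,0],20],[[-105,-46,0],[0,0,0],20],[[-128,-56,0],[0,0,0],20],[[-140,-61,0],[0,0,0],20],[[-144,-63,0],[0,0,0],20],[[-144,-63,0],[0,0,0],20],[[-144,-63,0],[0,0,0],20]])

```text
clock: 15.1
eef_pos: [0.454, -0.3648, 0.1388]
tool_rot: [0.566, 0.824, 0.001, -0.0]
ft_force: [-1.2, 0.2, -0.3]
grip_width: 0.0296
```

```bash
python3 - <<'E'
from h import *
go(455,-366,84.5,21)
E
```

```text
shift [-1.6  0.4 54.3] turn [ 0.002 -0.002  0.   ] | t 15.1 F [-1.2  0.2 -0.3] w 29.6 q [-0.68  0.52 -0.03  1.02  0.    0.53]
```

Call:
send_rows(moves=[[[-1,0,10],[0,0,0],20],[[-1,0,25],[0,0,0],20],[[-1,0,38],[0,0,0],20],[[-1,0,46],[0,0,0],20],[[-1,0,50],[0,0,0],20],[[-1,0,52],[0,0,0],20],[[-1,0,53.5],[0,0,0],20],[[-1,0,54.5],[0,0,0],20],[[-1,0,55],[0,0,0],20],[[-1,0,55],[0,0,0],20]])

```text
clock: 15.93
eef_pos: [0.4547, -0.3658, 0.0843]
tool_rot: [0.566, 0.824, 0.001, 0.0]
ft_force: [-0.6, 0.4, -1.2]
grip_width: 0.0296
```

Call:
send_rows(moves=[[[0,0,1],[0,0,0],20],[[0,0,1.5],[0,0,0],20],[[0,0,1.5],[0,0,0],20]])

```text
clock: 16.18
eef_pos: [0.4548, -0.366, 0.084]
tool_rot: [0.566, 0.824, 0.001, 0.001]
ft_force: [-1.4, 1.4, 5.6]
grip_width: 0.0294
```

Call:
send_rows(moves=[[[0,0,0],[0,0,0],35],[[0,0,0],[0,0,0],45],[[0,0,0],[0,0,0],55],[[0,0,-2],[0,0,0],70],[[0,0,-15],[0,0,0],85],[[0,0,-40],[0,0,0],85],[[0,0,-70],[0,0,0],85],[[0,0,-105],[0,0,0],85],[[0,0,-115],[0,0,0],85],[[0,0,-115],[0,0,0],85],[[0,0,-115],[0,0,0],85]])

```text
clock: 17.1
eef_pos: [0.4547, -0.3663, 0.1994]
tool_rot: [0.566, 0.824, 0.001, 0.002]
ft_force: [0.2, 0.2, -0.8]
grip_width: 0.0855
```

```bash
python3 - <<'E'
from h import *
go(581.5,-375.5,190,18)
E
```

```text
shift [-54.  115.1   9.9] turn [0.004 0.001 0.052] | t 17.1 F [ 0.2  0.2 -0.8] w 85.5 q [-0.68  0.47  0.05  1.15  0.    0.53]
```

Call:
send_rows(moves=[[[-8,18,2],[0,0,0.01],85],[[-20,42,4],[0,0,0.02],85],[[-33,70,6],[0,0,0.03],85],[[-45,96,8],[0,0,0.04],85],[[-54,115,10],[0.004,0,0.05],85],[[-54,115,10],[0.004,0,0.05],85],[[-54,115,10],[0.004,0,0.05],85]])

```text
clock: 17.68
eef_pos: [0.5812, -0.3744, 0.186]
tool_rot: [0.586, 0.81, -0.0, -0.002]
ft_force: [-0.3, 0.4, 0.9]
grip_width: 0.0851
```

```bash
python3 - <<'E'
from h import *
go(581.5,-375.5,94,18)
s=camera("scene")
cv2.imwrite("pics/p10.png",cv2.resize(s[180:370,320:510],(590,590),interpolation=cv2.INTER_CUBIC)[:,:,::-1])
E
```

```text
shift [-1.4  0.2 92. ] turn [-0.004 -0.003  0.004] | t 17.68 F [-0.3  0.4  0.9] w 85.1 q [-0.57  0.69  0.41  1.29 -0.    0.68]
```

View pics/p10.png

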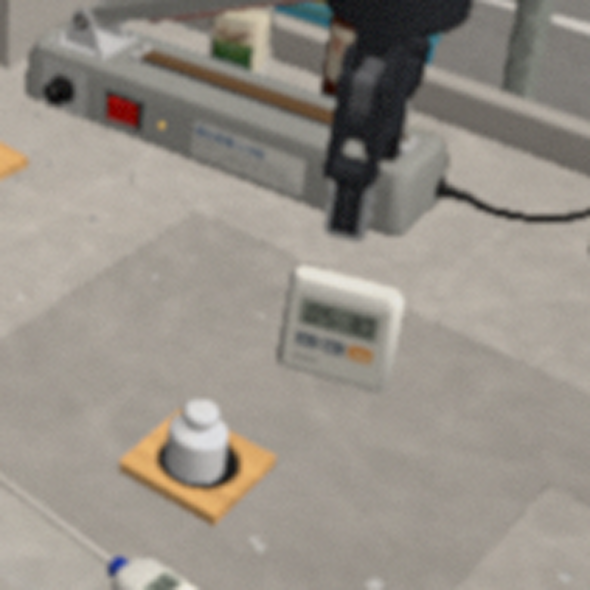

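Call:
send_rows(moves=[[[-1,0,20],[0,0,0],85],[[-1,0,45],[0,0,0],85],[[-1,0,68],[0,0,0],80],[[-1,0,84],[0,0,0],70],[[-1,0,92],[0,0,0],60],[[-1,0,92],[0,0,0],45],[[-1,0,92],[0,0,0],32],[[-1,0,92],[0,0,0],24],[[-1,0,92],[0,0,0],18],[[-1,0,92],[0,0,0],12],[[-1,0,92],[0,0,0],10],[[-1,0,92],[0,0,0],10]])

```text
clock: 18.73
eef_pos: [0.5812, -0.3762, 0.0968]
tool_rot: [0.587, 0.81, -0.001, -0.001]
ft_force: [-1.0, -1.1, 6.8]
grip_width: 0.019
```

Call:
send_rows(moves=[[[0,0,0],[0,0,0],10],[[0,0,0],[0,0,0],10],[[0,0,-5],[0,0,0],10],[[0,0,-15],[0,0,0],10],[[0,0,-35],[0,0,0],10],[[0,0,-60],[0,0,0],10],[[0,0,-80],[0,0,0],10],[[0,0,-90],[0,0,0],10],[[0,0,-90],[0,0,0],10],[[0,0,-90],[0,0,0],10]])

```text
clock: 19.57
eef_pos: [0.5815, -0.3762, 0.1873]
tool_rot: [0.587, 0.81, -0.001, -0.0]
ft_force: [-0.0, 0.8, -0.6]
grip_width: 0.0196
```

```bash
python3 - <<'E'
from h import *
go(450,253.5,190,-1)
s=camera("scene")
cv2.imwrite("pics/p11.png",cv2.resize(s[150:310,320:480],(480,480),interpolation=cv2.INTER_CUBIC)[:,:,::-1])
E
```

```text
shift [639.3  71.3  -3.2] turn [-0.001  0.001  0.334] | t 19.57 F [-0.   0.8 -0.6] w 19.6 q [-0.57  0.69  0.41  1.29 -0.    0.68]
```

View pics/p11.png

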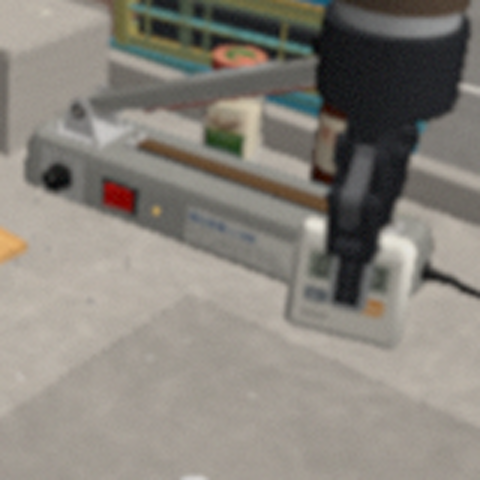

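Call:
send_rows(moves=[[[12,1,-3],[0,0,0],10],[[35,4,-3],[0,0,0.02],10],[[65,7,-3],[0,0,0.03],10],[[95,11,-3],[0,0,0.05],10],[[125,14,-3],[0,0,0.06],10],[[155,17,-3],[0,0,0.08],10],[[185,21,-3],[0,0,0.1],10],[[215,24,-3],[0,0,0.11],10],[[245,27,-3],[0,0,0.13],10],[[275,31,-3],[0,0,0.14],10],[[300,34,-3],[0,0,0.16],10],[[320,36,-3],[0,0,0.167],10]])

```text
clock: 20.62
eef_pos: [0.5135, -0.0584, 0.1873]
tool_rot: [0.652, 0.758, -0.002, -0.003]
ft_force: [-0.3, 0.5, -0.6]
grip_width: 0.0194
```

```bash
python3 - <<'E'
from h import *
go(450,253.5,190,-1)
E
```

```text
shift [317.9 -16.   -1.7] turn [-0.007 -0.002  0.168] | t 20.62 F [-0.3  0.5 -0.6] w 19.4 q [-0.11  0.36 -0.15  1.07  0.    1.31]
```

Call:
send_rows(moves=[[[20,-1,-2],[0,0,0.01],10],[[48,-2,-2],[0,0,0.03],10],[[78,-4,-2],[0,0,0.04],10],[[108,-5,-2],[0,0,0.06],10],[[138,-7,-2],[0,0,0.08],10],[[168,-8,-2],[0,0,0.09],10],[[198,-10,-2],[0,0,0.11],10],[[228,-11,-2],[0,0,0.12],10],[[258,-13,-2],[0,0,0.14],10],[[285,-14,-2],[0,0,0.15],10],[[305,-15,-2],[-0.006,0,0.16],10],[[318,-16,-2],[-0.007,-0.002,0.168],10]])

```text
clock: 21.62
eef_pos: [0.4483, 0.2551, 0.1883]
tool_rot: [0.713, 0.702, -0.001, -0.001]
ft_force: [0.4, 0.4, -0.8]
grip_width: 0.0194
```

Call:
send_rows(moves=[[[3,0,0],[0,0,0],10],[[3,0,0],[0,0,0],10],[[3,0,0],[0,0,0],10]])

```text
clock: 21.87
eef_pos: [0.4477, 0.2574, 0.1871]
tool_rot: [0.712, 0.702, -0.003, -0.001]
ft_force: [-0.2, -0.3, -0.9]
grip_width: 0.0193
```

```bash
python3 - <<'E'
from h import *
go(450,253.5,101,-1)
E
```

```text
shift [-3.6  2.8 86.1] turn [-0.005  0.003  0.002] | t 21.87 F [-0.2 -0.3 -0.9] w 19.3 q [ 0.52  0.36 -0.15  1.07  0.    2.11]
```

Call:
send_rows(moves=[[[-3.5,3,15],[-0.005,0.003,0],10],[[-3.5,3,35],[-0.005,0.003,0],10],[[-3.5,3,55],[-0.005,0.003,0],10],[[-3.5,3,70],[-0.005,0.003,0],10],[[-3.5,3,78],[-0.005,0.003,0],10],[[-3.5,3,82],[-0.005,0.003,0],10],[[-3.5,3,84],[-0.005,0.003,0],10],[[-3.5,3,85.5],[-0.005,0.003,0],10],[[-3.5,3,86.5],[-0.005,0.003,0],10],[[-3.5,3,87],[-0.005,0.003,0],10],[[-3.5,3,87],[-0.005,0.003,0],10]])

```text
clock: 22.78
eef_pos: [0.4506, 0.2539, 0.1008]
tool_rot: [0.712, 0.702, 0.001, 0.0]
ft_force: [0.2, -0.3, 0.1]
grip_width: 0.0195
```

Call:
send_rows(moves=[[[0,0,1],[0,0,0],10],[[0,0,1.5],[0,0,0],10],[[0,0,1.5],[0,0,0],10]])

```text
clock: 23.03
eef_pos: [0.4507, 0.2539, 0.1007]
tool_rot: [0.712, 0.702, 0.001, 0.0]
ft_force: [-3.6, -2.4, 7.8]
grip_width: 0.0191
```

Call:
send_rows(moves=[[[0,0,0],[0,0,0],24],[[0,0,0],[0,0,0],34],[[0,0,0],[0,0,0],46],[[0,0,0],[0,0,0],55],[[0,0,-10],[0,0,0],60],[[0,0,-35],[0,0,0],60],[[0,0,-65],[0,0,0],60],[[0,0,-100],[0,0,0],60],[[0,0,-130],[0,0,0],60],[[0,0,-150],[0,0,0],60]])

```text
clock: 23.87
eef_pos: [0.4512, 0.2542, 0.2549]
tool_rot: [0.712, 0.702, 0.003, 0.001]
ft_force: [0.3, 0.4, 0.7]
grip_width: 0.0604
```

Call:
send_rows(moves=[[[30,-20,0],[0,0,0],60],[[60,-45,0],[0,0,0],60],[[90,-75,0],[0,0,0],60],[[120,-105,0],[0,0,0],60],[[150,-135,0],[0,0,0],60],[[170,-160,0],[0,0,0],60],[[180,-175,0],[0,0,0],60],[[180,-180,0],[0,0,0],60],[[180,-180,0],[0,0,0],60]])

```text
clock: 24.62
eef_pos: [0.2726, 0.4372, 0.2548]
tool_rot: [0.711, 0.703, 0.003, 0.001]
ft_force: [0.4, -0.2, -0.2]
grip_width: 0.0599
```

```bash
python3 - <<'E'
from h import *
s=camera("scene");t=camera("top")
a=cv2.resize(s[150:350,150:430],(560,400),interpolation=cv2.INTER_CUBIC)
b=cv2.resize(t[160:290,100:460],(720,260)); a=cv2.resize(s[185:350,150:430],(577,340),interpolation=cv2.INTER_CUBIC)
a=cv2.copyMakeBorder(a,0,0,0,143,cv2.BORDER_CONSTANT)
cv2.imwrite("pics/p12.png",np.vstack([a,b])[:,:,::-1])
hsv=cv2.cvtColor(t,cv2.COLOR_RGB2HSV)
print(readout.get_obs()['clock'],readout.get_obs()['eef_pos'])
E
```

```text
24.7167 [0.27431207 0.43641215 0.25470661]
```

View pics/p12.png

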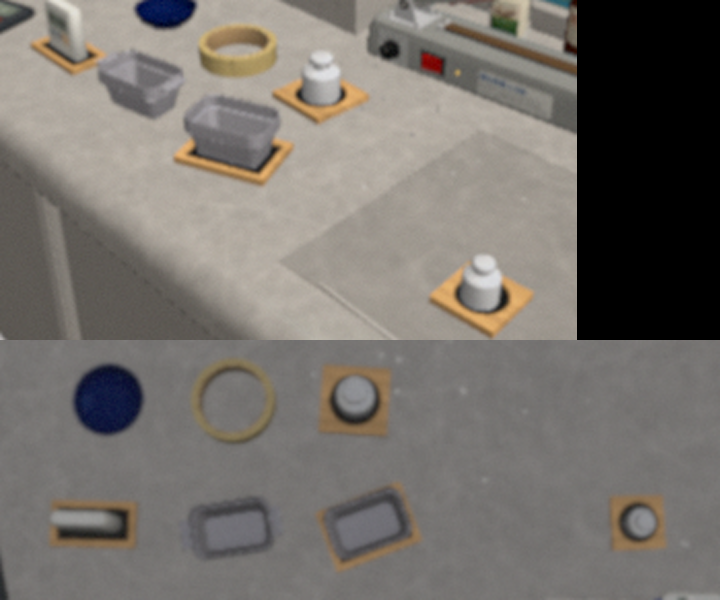

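```bash
python3 - <<'E'
from h import *
im=np.mean([camera("top") for _ in range(4)],0).astype(np.uint8)
sub=cv2.GaussianBlur(cv2.resize(im,None,fx=4,fy=4,interpolation=cv2.INTER_CUBIC),(0,0),2)
hsv=cv2.cvtColor(sub,cv2.COLOR_RGB2HSV).astype(int);V=hsv[...,2];S=hsv[...,1]
def near(m,uv,r):
    k=np.zeros(m.shape,bool); u,v=uv; k[4*(v-r):4*(v+r),4*(u-r):4*(u+r)]=1
    return [(c+.5)/4-.5 for c in blobs(m&k,1500)]
for n,uv,r,z in(("T",(145,252),24,.07),("L",(277,190),16,.044),("S",(419,251),14,.034)):
  for c in near((V>128)&(S<60),uv,r): print(n,*rect(plane("top",c,z)))
for n,uv,z in(("pan",(284,253),.048),("low",(215,253),.044)):
  for th in(110,114):
    for c in near((V<th)&(S<75),uv,24): print(n,th,*rect(plane("top",c,z)))
E
```

```text
T [451.2 253.2] [13.8 63.7] 87.6
L [593.3 -45.5] [37.  37.7] 38.4
S [ 453.7 -364.7] [25.6 25.7] 89.8
pan 110 [451.5 -59.6] [62.2 88.8] -69.1
pan 114 [452.  -59.4] [63.6 90.2] -69.6
low 110 [444.5  90. ] [66.3 95. ] -79.4
low 114 [445.1  89.8] [69.3 99.7] -80.0
```

All four pieces measure within about 2 mm of their rest centres, and the lower pan is within about 1 mm of where it started. I'm handing the job in.

```bash
python3 -c "
from workcell import order,readout
print(readout.get_obs()['joint_vel'].round(3)); print(order.job_done())"
```

```text
[ 0.004  0.003 -0.002 -0.001  0.002 -0.   ]
the job is handed in; nothing more can be done
None
```

I put both weights, the timer and the upper pan into their matching rests, released them and backed the arm clear. I handed the job in at about 25 s; no verdict was reported.

**Position checks:** In the last top view, all four pieces measured within about 2 mm of their rest centres. The timer and pan were in line with their pockets to about 1–2°. The lower pan was within about 1–2 mm of where it started.

**Seating:** I did not measure seating height directly. Each piece met the floor with about 6–8 N upward at the expected height, and all of them looked upright in the last scene and top views.

**Discrepancies:**
- The arm was still moving when I read its position before the pan descent, so it came down about 5 mm off. I corrected this before closing the fingers.
- The held large weight read about 3–3.6 N instead of the expected 5 N. It was carried and placed without trouble.

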